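# Shut down the drum tumbler: switch off, lift the drum off, fit the cover plate

### The job

The polishing run is finished. First switch the tumbler off by pushing its toggle lever all the way over to the other side, then lift the drum off the drive base by its handle and, keeping it upright, set it down gently so that it stands wholly on the round cork mat. Finally lower the aluminium cover plate over the base's two pins until it lies flush on the base; drop nothing, and leave the jar, the bit block and the tool rest where they are.

Things in the scene. Friction and masses are not known exactly. Their poses are not given: they have to be found in the camera images.
- drive: Fixed grey metal drive base: housing 150 (x) x 200 (y) x 55 mm high; on its -x side a console 30 mm high with the toggle switch. Origin: on the bench under the housing's centre; z up. The drum starts on its flat top, between two steel pins at x = 0, y = +75 and -75 mm: 10 mm thick, 22 mm high, the upper 7 mm tapered to 5 mm.
- drive_top (a point): Centre of the housing's flat top (55 mm above the bench), midway between the pins; axes as drive.
- switch (a joint): Toggle lever, rad: 0 = leaning fully to the base's +y side (on), 1.0 = fully to its -y side (off). Starts at 0 to 0.15, stays where left; about 1 N moves it. Pivot along x, 52 mm above the bench at x = -115, y = 0 mm of drive, in a black block 50 (x) x 70 (y) mm whose top is 55 mm above the bench.
- switch_tip (a point): Centre of the black ball (26 mm diameter) at the end of the lever, 60 mm from the pivot (the rod is 10 mm thick); 105 mm above the bench at either end of its travel, 112 mm in the middle.
- drum: Closed grey plastic drum with black bands, a steel lid and an upright fixed bail handle: 96 mm diameter (lid 100 mm), 88 mm high to the lid's top, 142 mm to the top of the handle, about 0.6 kg. Origin: centre of its underside; z up, the handle's bar runs along y.
- drum_grip (a point): Middle of the bar of the drum's handle, 135 mm above its underside: a rubber sleeve 14 mm thick and 56 mm long along the drum's y, free space of 40 mm between it and the lid.
- cover: Aluminium cover plate, 120 (x) x 190 (y) x 6 mm, about 0.35 kg, lying flat on the bench, with two through holes of 13 mm at x = 0, y = +75 and -75 mm and a bridge handle in the middle. Origin: centre of its underside; z up. It fits the pins either way round.
- cover_grip (a point): Middle of the bar of the cover's handle, 45 mm above the plate's underside: a square bar 12 x 12 mm, 90 mm long along the cover's y, with 33 mm free between it and the plate.
- mat: Round cork mat, 160 mm diameter, 4 mm thick, fixed to the bench, on the left or the right of the base (the cover lies on the other side). Origin: centre of its underside; z up.
- jar: Clear screw-top jar, 56 mm diameter, 75 mm high, not to be disturbed. Origin: centre of its underside.
- bitblock: Small wooden block with a row of upright screwdriver bits, 30 x 70 mm, 22 mm high (36 mm with the bits), not to be disturbed. Origin: centre of its underside.
- toolrest: Red plastic tool rest (an angle with a back plate), 50 x 80 x 47 mm, not to be disturbed. Origin: centre of its underside.
Not all that is in view belongs to the job. There is more than one size of the cover; the one meant has the size given above.

How it is judged:
On the way, in this order (a step that is already met when the one before it is completed fails the run):
1. the toggle lever is pushed over to off (above 0.8 rad) with the drum still standing on the base (value of joint switch above 0.8 rad and not (z of drum in the frame of drive_top above 0.015 m)), for 0.2 s.
2. the drum is lifted at least 15 mm clear of the base's top (z of drum in the frame of drive_top above 0.015 m), for 0.1 s.
3. the drum stands upright and released on the cork mat (horizontal distance between drum and mat below 0.032 m and z of drum in the frame of mat between 0.001 and 0.007 m and angle between drum's own z axis and vertical below 0.06 rad and linear speed of drum below 0.03 m/s and contact force between drum and the fingers below 0.1 N), for 0.2 s.
4. the cover plate is over both pins and flush on the base (horizontal distance between cover and drive_top below 0.006 m and z of cover in the frame of drive_top between -0.003 and 0.003 m and angle between cover's own z axis and vertical below 0.03 rad and angle between the y axis of cover and the y axis of drive, either way round below 0.06 rad), for 0.2 s.
At the end, for the whole second after the job is handed in: Lever above 0.8 rad. Drum released, at rest, upright (0.06 rad) on the mat, centres within 32 mm. Cover released, at rest over both pins: underside within 3 mm of the base's top, centre within 6 mm, tilt under 0.03 rad, aligned within 0.06 rad (all of step 3 and all of step 4 and value of joint switch above 0.8 rad and linear speed of cover below 0.03 m/s and contact force between cover and the fingers below 0.1 N); the robot touches nothing.
It fails at once if the drum is lifted off while the switch is still on (value of joint switch below 0.5 rad and z of drum in the frame of drive_top above 0.015 m).
It fails at once if the drum is tipped more than 0.5 rad (angle between drum's own z axis and vertical above 0.5 rad).
It fails at once if the drum or the cover plate is dropped (faster than 0.45 m/s while not held) ((contact force between drum and the fingers below 0.1 N and linear speed of drum above 0.45 m/s) or (contact force between cover and the fingers below 0.1 N and linear speed of cover above 0.45 m/s)).
It fails at once if the jar, the bit block or the tool rest is moved more than 25 mm (distance of any of jar, bitblock, toolrest from where it was at the start of the episode above 0.025 m).
It also fails if it takes over 72 s, if anything falls off the work surface, if the arm or the gripper's body presses on something with over 40 N, if the wrist force passes 120 N, or if a joint passes its speed limit or range.

### The arm

A 7-joint arm with a two-finger parallel gripper is mounted at the origin on the work surface. World frame = base frame: x ahead of the robot, y to its left, z up, the work surface at z = 0. Lengths are in m, angles in rad, forces in N, time in s.
With the tool pointing down it reaches from about 0.4 to 0.85 m from the base axis. Payload 10.4 kg.
Tool frame: the origin (TCP) lies at the very end of the fingers, on their centre line; the grasp point (between the pads) lies 19 mm behind it; x points along the fingers, y is the direction in which the jaws open and shut, and the axes are right-handed (so a half turn about x gives the same grasp; the last joint's range is limited). The gripper opens to 85 mm and grips with 20 to 120 N. Pads are 22 mm wide; open, the fingers measure 114 mm over their backs; the gripper's body (76 mm by 85 mm) begins 54 mm behind the grasp point. The pads swing forward as they close: fully open they stand 13 mm farther back than shut.
Start: joints at [-1.174, 0.332, -0.065, 1.46, 0.022, 1.35, -0.088], TCP at [0.255, 0.571, 0.231] pointing down, gripper open.
Joint ranges: [-2.6, 2.6], [-0.5, 2.12], [-1.47, 1.34], [0.16, 2.42], [-1.27, 4.41], [0.06, 2.06], [-2.6, 2.6]. Speed limits (rad/s): [2.22, 2.22, 2.79, 2.79, 3.14, 3.14, 3.14].

### API

Orientations are given as a unit quaternion [x, y, z, w].
In Python, from workcell import monitor, camera, ticket, regions_of gives the robot as it stands.
- The arm moves only by the tool step_arm, never from a script. Its argument "increments" is a list of rows, each a list of 5 numbers: the finger opening in m, from 0 to 0.0854, then the shift along the world's x, y, z in m, then the turn about the world's z in rad. A call has 1 to 12 rows; each row shifts and turns the commanded pose from where the row before left it; what a row does not reach is not made up. A row lasts 1/12 s, in which the tool goes at most 41.7 mm and 7.16 degrees, less where a joint would pass 70% of its speed; a pose out of reach is approached as far as the arm can. A call with a gripper value outside its range is refused whole. The fingers move at their own pace and stop on an object; "force" is the grip in N (left out, the last holds). Time passes only in rows, so rows that do not move let the fingers close. It gives the time, the measured TCP pose, the force and the opening at its end, in the units of the state.
- monitor.get_obs(): the state, without advancing time (a new reading comes with each control period).
- camera(name): name is "side" or "top" or "wrist"; returns a dict with "color" (480x640x3 uint8, red, green, blue), "range_z" (480x640 float32, m along the optical axis (not along the pixel's ray), 0 where there is no reading), "fx", "fy", "cx", "cy" (pixels), "cam_to_world" (4x4, takes a point from camera to world coordinates). Camera axes: x right, y up, looking along -z (the intrinsics and any distortion apply to the point x, -y, -z); pixel columns grow to the right and rows downward; lengths in m; the calibration is good to about 2 mm. A picture is of the moment at which its call begins.
- ticket.hand_in(): hands the job in, once; it reports no verdict.
Trained networks look in a picture, given as the dict that the camera call returned (one of the last four; its "shot" number tells which), for a name from the list of things; names that differ only in an ending like _2 or _b are one class to them, and where a whole thing is asked for, a point or a joint stands for the part that bears it (a point fixed in the world has none). Each returns a list of dicts, best first, with "p" (0 to 1); they miss things now and then, are a little off and sometimes report something else, mostly with a low value. They report only what shows in the picture. A call takes as long as a camera call. They do not tell look-alikes from the thing itself.
- regions_of(picture, query): "region" (480x640 bool, what is visible of it) and "centre" ([row, column] in pixels, amid what is visible of it).
The state is a dict: "clock": time; "joint_pos": joint angles; "joint_velocities": joint speeds; "tau": joint torques, N m; "position": TCP position; "ee_rot": TCP orientation; "ft_force": force on the tool from outside, world axes, zero at the start; "torque": the same for the moment, N m; "grip_width": opening from 0.0 (shut) to 1.0 (fully open).
Only numpy, scipy, OpenCV 4.12 (cv2) and the standard library are available. Lean on these libraries where they do the work, as an engineer would, in place of code of your own. Each camera call takes 0.05 s, during which the arm holds its last target. There are 200 camera calls.

## Working session

There is one attempt and no reset: what is moved stays moved. The work goes in short steps, Python scripts to look and compute and a tool call to move; the robot and the scene stay as the last step left them, time stands still between calls to the robot, and variables do not carry over. Pictures are saved under pics/ and viewed, about 8 in all and at most 12, crops included, and the job is handed in when it is done.

Besides the shell and the picture viewer there is one more tool, called after ">>>" in YAML: its name, and indented under it one key for each argument. step_arm: Moves the arm, as the interface text tells. Its arguments: {"type":"object","properties":{"increments":{"type":"array"},"force":{"type":"number"}},"required":["increments"]}

```bash
mkdir -p pics; cat > h.py <<'E'
import numpy as np, cv2
from workcell import monitor, camera, ticket, regions_of
def cloud(p):
    z=p["range_z"]; r,c=np.mgrid[0:480,0:640]
    P=np.stack([(c-p["cx"])/p["fx"]*z,-(r-p["cy"])/p["fy"]*z,-z],-1)
    T=np.array(p["cam_to_world"]); W=P@T[:3,:3].T+T[:3,3]
    W[z<=0]=np.nan; return W
def save(p,n): cv2.imwrite(f"pics/{n}.png",p["color"][:,:,::-1])
E
python3 - <<'E'
from h import *
o=monitor.get_obs(); print({k:np.round(v,3) for k,v in o.items()})
ims=[]
for n in("top","side"):
    p=camera(n); W=cloud(p); ims.append(p["color"])
    T=np.array(p["cam_to_world"]);print(n,p["fx"],T[:3,3].round(3),[k for k in p])
    for q in("drive","switch_tip","drum","drum_grip","cover","cover_grip","mat","jar","bitblock","toolrest"):
        for d in regions_of(p,q)[:3]:
            w=W[d["region"]]; w=w[~np.isnan(w[:,0])]
            print(q,round(d["p"],2),np.round(d["centre"]),d["region"].sum(),np.percentile(w,[2,50,98],axis=0).round(3).tolist() if len(w) else "")
    save(p,n+"0")
E
```

```text
{'clock': np.float64(0.0), 'joint_pos': array([-1.174,  0.333, -0.065,  1.461,  0.022,  1.35 , -0.088]), 'joint_velocities': array([ 0.001, -0.001, -0.   , -0.001,  0.001, -0.001, -0.001]), 'tau': array([-1.0000e-03, -6.2544e+01,  4.9000e-02, -3.9160e+01,  1.6000e-02,
        1.0000e-02,  0.0000e+00]), 'position': array([0.255, 0.57 , 0.231]), 'ee_rot': array([ 0.147,  0.692, -0.148,  0.692]), 'ft_force': array([0.18 , 0.346, 0.5  ]), 'torque': array([-0.058, -0.035,  0.037]), 'grip_width': np.float64(0.998)}
top 621.836342177463 [0.179 0.124 1.91 ] ['color', 'range_z', 'fx', 'fy', 'cx', 'cy', 'cam_to_world', 'shot']
drive 0.74 [227. 378.] 3176 [[0.433, -0.127, 0.022], [0.533, -0.036, 0.055], [0.66, 0.074, 0.11]]
switch_tip 0.5 [243. 379.] 64 [[0.452, -0.048, 0.085], [0.463, -0.03, 0.116], [0.473, -0.019, 0.127]]
drum 0.95 [202. 380.] 1038 [[0.536, -0.073, 0.079], [0.575, -0.027, 0.145], [0.627, 0.017, 0.201]]
drum_grip 0.69 [204. 382.] 1060 [[0.535, -0.073, 0.068], [0.575, -0.027, 0.145], [0.628, 0.017, 0.201]]
cover 0.75 [327. 289.] 2002 [[0.141, 0.171, -0.001], [0.223, 0.24, 0.01]
[... 1927 characters left out ...]
18, 0.07]]
cover_grip 0.92 [175. 352.] 1942 [[0.462, 0.512, 0.002], [0.589, 0.605, 0.009], [0.713, 0.707, 0.069]]
cover_grip 0.83 [232. 324.] 1566 [[0.397, 0.227, 0.0], [0.471, 0.311, 0.007], [0.547, 0.415, 0.052]]
mat 0.58 [429. 342.] 3884 [[0.417, -0.413, 0.0], [0.488, -0.345, 0.004], [0.56, -0.271, 0.008]]
mat 0.47 [232. 321.] 1532 [[0.399, 0.231, 0.001], [0.472, 0.313, 0.007], [0.547, 0.413, 0.052]]
jar 0.84 [408. 442.] 828 [[0.686, -0.346, 0.003], [0.708, -0.331, 0.067], [0.74, -0.29, 0.078]]
bitblock 0.85 [327. 443.] 292 [[0.757, -0.12, 0.004], [0.773, -0.093, 0.022], [0.791, -0.054, 0.038]]
toolrest 0.6 [229. 394.] 441 [[0.679, 0.261, -0.0], [0.712, 0.303, 0.01], [0.738, 0.34, 0.048]]
```

View pics/top0.png

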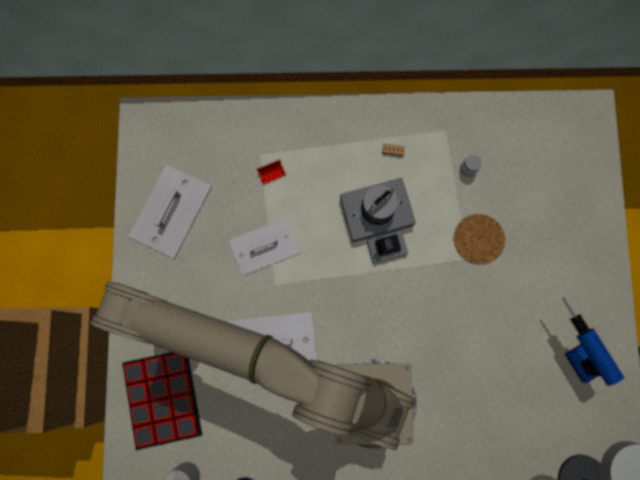

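View pics/side0.png

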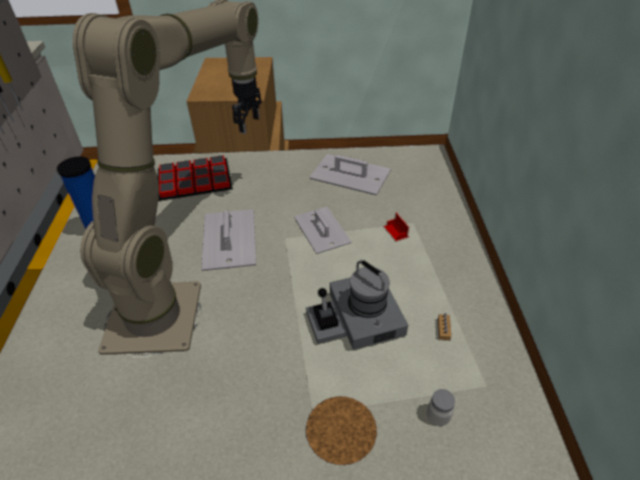

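The top view shows the base at about (380,215) and the mat at (479,239). Three look-alike covers lie at (170,212), (264,247) and (285,335). The toggle leans at (386,245). I'll fit rectangles to tell the covers apart and to get the yaws.

```bash
python3 - <<'E'
from h import *
def rect(xy):
    (c,s,a)=cv2.minAreaRect((xy*1000).astype(np.float32)); b=cv2.boxPoints((c,s,a))
    e=b[1]-b[0]; f=b[2]-b[1]; L=e if np.hypot(*e)>np.hypot(*f) else f
    return np.round(c),np.round(s),"long yaw",round(np.arctan2(L[1],L[0])%np.pi,3)
def band(W,m,lo,hi): 
    w=W[m]; w=w[(w[:,2]>lo)&(w[:,2]<hi)]; return w
for n in("top","side"):
    p=camera(n); W=cloud(p); print(n)
    for d in regions_of(p,"cover"):
        w=band(W,d["region"],-.01,.02); print("cov",round(d["p"],2),rect(w[:,:2]))
        w=band(W,d["region"],.034,.09); 
        if len(w)>4: print("  bar",rect(w[:,:2]),w.mean(0).round(3))
    # housing top
    M=(W[...,0]>.4)&(W[...,0]<.75)&(W[...,1]>-.2)&(W[...,1]<.15)
    m=(M&(W[...,2]>.045)&(W[...,2]<.065)&(W[...,0]>.49)).astype(np.uint8)
    m=cv2.morphologyEx(m,cv2.MORPH_OPEN,np.ones((3,3)))>0
    print("housing",rect(W[m][:,:2]))
    w=band(W,M,.175,.21); print("drumbar",rect(w[:,:2]),w.mean(0).round(3))
    w=band(W,M&(W[...,0]>.53),.136,.15); print("lid",rect(w[:,:2]),w.mean(0).round(3))
    w=band(W,M&(W[...,0]<.5),.085,.14); print("ball",w.mean(0).round(3),w.max(0).round(3),w.min(0).round(3))
    for d in regions_of(p,"mat")[:1]: print("mat",rect(W[d["region"]][:,:2]))
E
```

```text
top
cov 0.96 (array([593., 619.]), array([170., 259.]), 'long yaw', np.float32(2.695))
  bar (array([592., 618.]), array([ 21., 121.]), 'long yaw', np.float32(2.706)) [0.591 0.617 0.067]
cov 0.95 (array([240., 268.]), array([274., 125.]), 'long yaw', np.float32(1.122))
  bar (array([185., 255.]), array([38., 15.]), 'long yaw', np.float32(1.57)) [0.185 0.25  0.067]
cov 0.67 (array([477., 324.]), array([127., 194.]), 'long yaw', np.float32(1.919))
  bar (array([476., 323.]), array([14., 89.]), 'long yaw', np.float32(1.933)) [0.475 0.323 0.052]
housing (array([570., -30.]), array([177., 202.]), 'long yaw', np.float32(1.817))
drumbar (array([583., -29.]), array([15., 93.]), 'long yaw', np.float32(2.276)) [ 0.581 -0.027  0.195]
lid (array([582., -28.]), array([99., 97.]), 'long yaw', np.float32(0.775)) [ 0.58  -0.029  0.144]
ball [ 0.462 -0.03   0.116] [ 0.474 -0.019  0.132] [ 0.451 -0.048  0.089]
mat (array([ 497., -342.]), array([110., 131.]), 'long yaw', np.float32(2.293))
side
cov 0.76 (array([471., 327.]), array([124., 204.]), 'long yaw', np.float32(1.932))
  bar (array([472., 323.])
[... 173 characters left out ...]
, 298.]), array([ 17., 128.]), 'long yaw', np.float32(1.663)) [0.179 0.283 0.064]
cov 0.69 (array([591., 630.]), array([198., 263.]), 'long yaw', np.float32(2.676))
  bar (array([587., 616.]), array([ 27., 124.]), 'long yaw', np.float32(2.696)) [0.588 0.616 0.061]
housing (array([566., -28.]), array([174., 204.]), 'long yaw', np.float32(1.825))
drumbar (array([580., -29.]), array([15., 94.]), 'long yaw', np.float32(2.246)) [ 0.581 -0.032  0.192]
lid (array([580., -30.]), array([98., 99.]), 'long yaw', np.float32(2.9)) [ 0.576 -0.035  0.143]
ball [ 0.46  -0.035  0.109] [ 0.471 -0.019  0.122] [ 0.448 -0.048  0.085]
mat (array([ 495., -346.]), array([162., 108.]), 'long yaw', np.float32(0.823))
```

Only the middle cover, centred at (0.475, 0.323), measures 120x190; its y axis is at yaw about 1.94. The other estimates:
- **Drive:** yaw about 0.25, centre about (0.58, -0.03).
- **Drum bar:** yaw about 2.26.
- **Switch:** the ball position agrees with the lever leaning to +y.

Next I'll go to the lever with the fingers shut.

>>> step_arm:
  increments:
    - [0,0.012,-0.035,0,-0.075]
    - [0,0.012,-0.035,0,-0.075]
    - [0,0.012,-0.035,0,-0.075]
    - [0,0.012,-0.035,0,-0.075]
    - [0,0.012,-0.035,0,-0.075]
    - [0,0.012,-0.035,0,-0.075]
    - [0,0.012,-0.035,0,-0.075]
    - [0,0.012,-0.035,0,-0.075]
    - [0,0.012,-0.035,0,-0.075]
    - [0,0.012,-0.035,0,-0.075]
    - [0,0.012,-0.035,0,-0.075]
    - [0,0.012,-0.035,0,-0.075]
  force: 40

```text
clock: 2.4
position: [0.399, 0.149, 0.2316]
ee_rot: [0.435, 0.558, -0.434, 0.558]
ft_force: [0.8, 0.8, 0.5]
grip_width: -0.001
```

>>> step_arm:
  increments:
    - [0,0.0125,-0.0335,0,0]
    - [0,0.0125,-0.0335,0,0]
    - [0,0.0125,-0.0335,0,0]
    - [0,0.0125,-0.0335,0,0]
    - [0,0,0,0,0]
    - [0,0,0,0,0]

```text
clock: 2.9
position: [0.4491, 0.015, 0.2315]
ee_rot: [0.435, 0.558, -0.434, 0.558]
ft_force: [-0.5, 0.7, -1.5]
grip_width: -0.002
```

```bash
python3 - <<'E'
from h import *
p=camera("wrist"); W=cloud(p); save(p,"w1"); print(np.array(p["cam_to_world"]).round(3).tolist(), monitor.get_obs()["position"].round(4))
for q in("switch_tip","drum","drive"):
    for d in regions_of(p,q)[:2]:
        w=W[d["region"]]; w=w[~np.isnan(w[:,0])]
        print(q,round(d["p"],2),np.round(d["centre"]),np.percentile(w,[2,50,98],axis=0).round(3).tolist())
E
```

```text
[[0.97, -0.233, -0.073, 0.431], [0.244, 0.926, 0.287, 0.089], [0.001, -0.296, 0.955, 0.373], [0.0, 0.0, 0.0, 1.0]] [0.4487 0.0167 0.2314]
switch_tip 0.64 [281. 328.] [[0.45, -0.032, 0.071], [0.46, -0.02, 0.112], [0.473, -0.014, 0.117]]
drum 0.71 [318. 478.] [[0.534, -0.055, 0.059], [0.567, -0.008, 0.141], [0.627, 0.022, 0.195]]
drive 0.72 [239. 395.] [[0.431, -0.092, 0.019], [0.527, 0.015, 0.053], [0.634, 0.082, 0.108]]
```

View pics/w1.png

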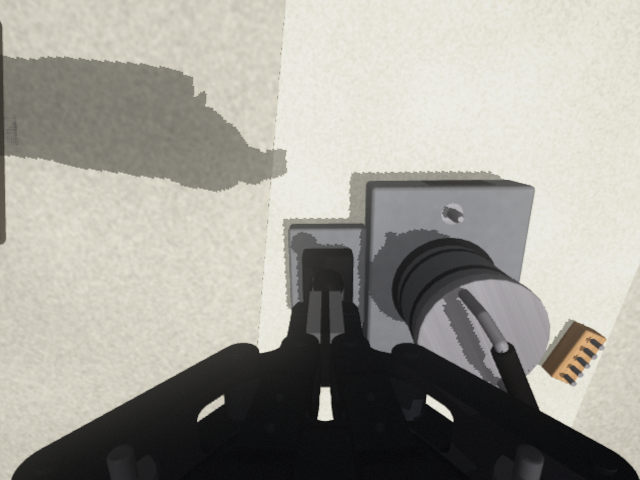

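The wrist view shows the black ball at pixel (328,281), just ahead of the shut fingers, with the drum to the right. I'll go down and push toward the base's -y.

>>> step_arm:
  increments:
    - [0,-0.001,0.003,-0.027,0]
    - [0,-0.001,0.003,-0.027,0]
    - [0,0,0,-0.027,0]
    - [0,0,0,-0.027,0]
    - [0,0,0,-0.027,0]
    - [0,0,0,0,0]

```text
clock: 3.6
position: [0.4435, 0.0233, 0.0923]
ee_rot: [0.431, 0.561, -0.435, 0.558]
ft_force: [-1.3, -0.7, -0.2]
grip_width: 0.001
```

>>> step_arm:
  increments:
    - [0,0.002,-0.008,0,0]
    - [0,0.002,-0.008,0,0]
    - [0,0.002,-0.008,0,0]
    - [0,0.002,-0.008,0,0]
    - [0,0.002,-0.008,0,0]
    - [0,0.002,-0.008,0,0]
    - [0,0.002,-0.008,0,0]
    - [0,0.002,-0.008,0,0]
    - [0,0,0,0,0]

```text
clock: 4.35
position: [0.463, -0.0433, 0.0964]
ee_rot: [0.434, 0.558, -0.434, 0.558]
ft_force: [-0.0, 0.0, -0.3]
grip_width: 0.002
```

>>> step_arm:
  increments:
    - [0,0.001,-0.005,0,0]
    - [0,0.001,-0.005,0,0]
    - [0,0.001,-0.005,0,0]
    - [0,0.001,-0.004,0,0]
    - [0,0,0,0,0]

```text
clock: 4.77
position: [0.4663, -0.0595, 0.0961]
ee_rot: [0.434, 0.56, -0.433, 0.558]
ft_force: [-1.9, 3.9, 0.4]
grip_width: -0.002
```

```bash
python3 - <<'E'
from h import *
print(monitor.get_obs()["ft_force"].round(2))
p=camera("side"); W=cloud(p)
for d in regions_of(p,"switch_tip")[:2]:
    w=W[d["region"]]; w=w[w[:,2]>.085]; print(round(d["p"],2),d["centre"],np.percentile(w,[2,50,98],axis=0).round(3).tolist())
E
```

```text
[-1.91  3.91  0.38]Traceback (most recent call last):
  File "<stdin>", line 5, in <module>
    return _quantile_unchecked(
        a, q, axis, out, overwrite_input, method, keepdims, weights)
    return _ureduce(a,
                    func=_quantile_ureduce_func,
    ...<5 lines>...
                    overwrite_input=overwrite_input,
                    method=method)
    r = func(a, **kwargs)
    result = _quantile(arr,
                       quantiles=q,
    ...<2 lines>...
                       out=out,
                       weights=wgt)
    slices_having_nans = np.isnan(arr[-1, ...])
                                  ~~~^^^^^^^^^
IndexError: index -1 is out of bounds for axis 0 with size 0
```

>>> step_arm:
  increments:
    - [0,0.0005,-0.003,0,0]
    - [0,0,0,0,0]

```text
clock: 5.03
position: [0.4663, -0.06, 0.096]
ee_rot: [0.433, 0.561, -0.432, 0.558]
ft_force: [-6.2, 14.8, 2.3]
grip_width: 0.002
```

At the stop (16 N). Now I'll back off, rise, open and go over the drum.

>>> step_arm:
  increments:
    - [0,-0.003,0.012,0,0]
    - [0,-0.003,0.012,0.01,0]
    - [0,0,0,0.035,0]
    - [0,0,0,0.035,0]
    - [0,0,0,0.035,0]
    - [0.0854,0,0,0.035,0]
    - [0.0854,0,0,0.035,0.11]
    - [0.0854,0.03,0,0.01,0.11]
    - [0.0854,0.03,0,0,0.11]
    - [0.0854,0.03,0,0,0.11]
    - [0.0854,0.03,0,0,0]
    - [0.0854,0,0,0,0]

```text
clock: 6.03
position: [0.5846, -0.0384, 0.2888]
ee_rot: [0.299, 0.64, -0.302, 0.64]
ft_force: [-0.3, -0.6, -0.3]
grip_width: 0.974
```

```bash
python3 - <<'E'
from h import *
o=monitor.get_obs(); print(o["position"].round(4),o["ee_rot"].round(3))
p=camera("side"); W=cloud(p); save(p,"s2")
for d in regions_of(p,"switch_tip")[:2]:
    w=W[d["region"]]; w=w[w[:,2]>.06]; print(round(d["p"],2),d["centre"],w.mean(0))
p=camera("wrist"); W=cloud(p); cv2.imwrite("pics/w2.png",np.hstack([cv2.imread("pics/s2.png")[200:440,240:480],p["color"][::2,::2,::-1]]))
for q in("drum_grip","drum"):
  for d in regions_of(p,q)[:2]:
    w=W[d["region"]]; w=w[~np.isnan(w[:,0])]; w=w[(w[:,2]>.182)&(w[:,2]<.21)]
    if len(w): print(q,round(d["p"],2),d["centre"],w.mean(0).round(4),cv2.minAreaRect((w[:,:2]*1000).astype(np.float32)),w[:,2].max())
E
```

```text
[ 0.5846 -0.0384  0.2888] [ 0.299  0.64  -0.302  0.64 ]
0.62 [320.9, 346.4] [ 0.49979627 -0.07899239  0.08845266]
0.44 [308.3, 328.4] [ 0.47376761 -0.08805538  0.11119815]
drum_grip 0.82 [211.2, 337.4] [ 0.5798 -0.0231  0.193 ] ((582.0509033203125, -25.770832061767578), (13.966650009155273, 83.47911071777344), 40.540672302246094) 0.19731000084074626
drum 0.97 [213.5, 336.6] [ 0.5799 -0.0231  0.193 ] ((582.0509033203125, -25.770832061767578), (13.966650009155273, 83.47911071777344), 40.540672302246094) 0.19731000084074626
```

View pics/w2.png

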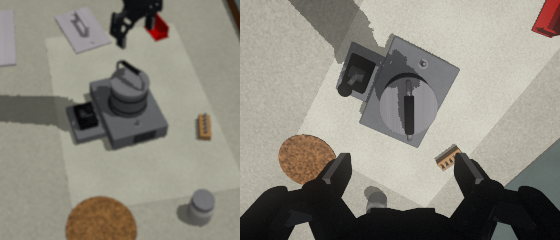

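The left crop shows the lever now leaning to the -y side, with the tip at about (0.474, -0.088) as predicted for off. The wrist view shows the bar roughly between the fingers. I'll go down and grip.

>>> step_arm:
  increments:
    - [0.0854,-0.0015,0.005,-0.03,0.014]
    - [0.0854,-0.002,0.005,-0.03,0]
    - [0.0854,0,0,-0.025,0]
    - [0.0854,0,0,-0.018,0]
    - [0.0854,0,0,-0.014,0]
    - [0.0854,0,0,0,0]
    - [0.014,0,0,0,0]
    - [0.0,0,0,0,0]
    - [0.0,0,0,0,0]
    - [0.0,0,0,0,0]
    - [0.0,0,0,0,0]
    - [0.0,0,0,0,0]
  force: 70

```text
clock: 7.28
position: [0.5784, -0.0288, 0.1751]
ee_rot: [0.297, 0.641, -0.296, 0.642]
ft_force: [5.0, 4.8, 6.5]
grip_width: 0.147
```

>>> step_arm:
  increments:
    - [0,0,0,0.008,0]
    - [0,0,0,0.015,0]
    - [0,0,0,0.02,0]
    - [0,0,0,0.02,0]
    - [0,0,0,0.02,0]
    - [0,0,0,0,0]

```text
clock: 7.78
position: [0.5787, -0.0296, 0.2607]
ee_rot: [0.297, 0.641, -0.296, 0.643]
ft_force: [1.1, -0.8, -6.9]
grip_width: 0.138
```

```bash
python3 - <<'E'
from h import *
o=monitor.get_obs(); print(o["position"].round(4),o["ft_force"].round(2),o["grip_width"])
p=camera("side"); W=cloud(p)
for d in regions_of(p,"drum")[:1]:
    w=W[d["region"]]; print(np.percentile(w,[2,50,98],axis=0).round(3).tolist())
for d in regions_of(p,"mat")[:1]:
    w=W[d["region"]];w=w[w[:,2]<.015]; print(d["p"],cv2.minEnclosingCircle((w[:,:2]*1000).astype(np.float32)),np.median(w,0))
E
```

```text
[ 0.5787 -0.0296  0.2607] [ 1.13 -0.85 -6.93] 0.13808886321877525
[[nan, nan, nan], [nan, nan, nan], [nan, nan, nan]]
0.72 ((490.17266845703125, -341.362060546875), 81.9879379272461) [ 0.48798043 -0.34603643  0.0044481 ]
```

>>> step_arm:
  increments:
    - [0,-0.004,-0.014,0,0]
    - [0,-0.007,-0.026,0,0]
    - [0,-0.008,-0.028,0,0]
    - [0,-0.008,-0.028,0,0]
    - [0,-0.008,-0.028,0,0]
    - [0,-0.008,-0.028,0,0]
    - [0,-0.008,-0.028,0,0]
    - [0,-0.008,-0.028,0,0]
    - [0,-0.008,-0.028,0,0]
    - [0,-0.008,-0.028,0,0]
    - [0,-0.007,-0.026,0,0]
    - [0,-0.005,-0.016,0,0]

```text
clock: 8.93
position: [0.4881, -0.3383, 0.2556]
ee_rot: [0.297, 0.642, -0.298, 0.641]
ft_force: [-0.2, 0.2, -5.8]
grip_width: 0.136
```

>>> step_arm:
  increments:
    - [0,-0.002,-0.008,0,0]
    - [0,0,0,-0.02,0]
    - [0,0,0,-0.03,0]
    - [0,0,0,-0.03,0]
    - [0,0,0,-0.02,0]
    - [0,0,0,-0.01,0]
    - [0,0,0,0,0]
    - [0,0,0,0,0]

```text
clock: 9.6
position: [0.4888, -0.3429, 0.1474]
ee_rot: [0.296, 0.642, -0.297, 0.642]
ft_force: [0.6, -0.5, -6.6]
grip_width: 0.136
```

```bash
python3 - <<'E'
from h import *
p=camera("side"); W=cloud(p); save(p,"s3"); cv2.imwrite("pics/s3.png",cv2.resize(p["color"][240:480,200:520,::-1],(640,480)))
for d in regions_of(p,"drum")[:1]:
    w=W[d["region"]]; w=w[~np.isnan(w[:,0])]; l=w[(w[:,2]>.10)&(w[:,2]<.125)]; print(np.percentile(w,[2,50,98],axis=0).round(3).tolist(),cv2.minEnclosingCircle((l[:,:2]*1000).astype(np.float32)))
    A=np.c_[l[:,:2],np.ones(len(l))]; 
    k=abs(l[:,2]-np.median(l[:,2]))<.006; print(np.linalg.lstsq(A[k],l[k,2],rcond=None)[0])
E
```

```text
[[0.443, -0.391, 0.035], [0.492, -0.369, 0.115], [0.534, -0.314, 0.169]] ((489.4668273925781, -344.08697509765625), 50.56032180786133)
[0.02003062 0.02589618 0.11597825]
```

View pics/s3.png

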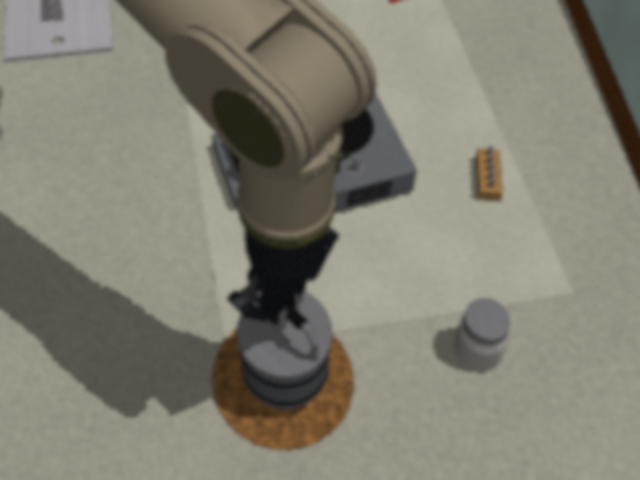

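The picture shows the drum upright over the mat, with its lid centre measured at (0.489, -0.344) over the mat's (0.490, -0.342). I'll lower it the last ~23 mm slowly.

>>> step_arm:
  increments:
    - [0,0,0,-0.008,0]
    - [0,0,0,-0.006,0]
    - [0,0,0,-0.004,0]
    - [0,0,0,-0.002,0]
    - [0,0,0,-0.001,0]
    - [0,0,0,-0.001,0]
    - [0,0,0,0,0]
    - [0,0,0,0,0]

```text
clock: 10.37
position: [0.4888, -0.3433, 0.1255]
ee_rot: [0.297, 0.642, -0.297, 0.642]
ft_force: [-0.9, -0.2, -7.5]
grip_width: 0.137
```

>>> step_arm:
  increments:
    - [0,0,0,-0.001,0]
    - [0,0,0,-0.001,0]
    - [0,0,0,0,0]

```text
clock: 10.62
position: [0.4896, -0.3433, 0.1241]
ee_rot: [0.297, 0.641, -0.296, 0.643]
ft_force: [1.1, 1.5, -0.6]
grip_width: 0.133
```

>>> step_arm:
  increments:
    - [0,0,0,-0.001,0]
    - [0,0,0,0,0]
    - [0.02,0,0,0,0]
    - [0.04,0,0,0,0]
    - [0.07,0,0,0,0]
    - [0.0854,0,0,0,0]
    - [0.0854,0,0,0,0]
    - [0.0854,0,0,0,0]
    - [0.0854,0,0,0,0]

```text
clock: 11.37
position: [0.4887, -0.3434, 0.1223]
ee_rot: [0.297, 0.642, -0.297, 0.642]
ft_force: [-0.1, 0.2, 0.5]
grip_width: 0.996
```

>>> step_arm:
  increments:
    - [0.0854,0,0,0.02,0]
    - [0.0854,0,0,0.03,0]
    - [0.0854,0,0,0.04,0]
    - [0.0854,0,0,0.04,0]
    - [0.0854,0,0,0.03,0]
    - [0.0854,0,0,0,0]

```text
clock: 11.87
position: [0.4902, -0.3451, 0.289]
ee_rot: [0.297, 0.639, -0.297, 0.645]
ft_force: [-0.1, -1.0, -0.0]
grip_width: 1.001
```

```bash
python3 - <<'E'
from h import *
o=monitor.get_obs(); print(o["position"].round(4),o["ee_rot"].round(3),o["joint_pos"].round(2))
p=camera("side"); W=cloud(p)
for d in regions_of(p,"drum")[:1]:
    w=W[d["region"]]; w=w[~np.isnan(w[:,0])]; l=w[(w[:,2]>.08)&(w[:,2]<.10)]; print(np.percentile(w,[2,50,98],axis=0).round(3).tolist(),cv2.minEnclosingCircle((l[:,:2]*1000).astype(np.float32)))
p=camera("wrist"); W=cloud(p)
for d in regions_of(p,"drum")[:1]:
    w=W[d["region"]]; w=w[~np.isnan(w[:,0])]; l=w[(w[:,2]>.08)&(w[:,2]<.10)]; print(d["p"],np.percentile(w,[2,50,98],axis=0).round(3).tolist(),cv2.minEnclosingCircle((l[:,:2]*1000).astype(np.float32)))
p=camera("top");W=cloud(p)
M=(W[...,0]>.4)&(W[...,0]<.75)&(W[...,1]>-.2)&(W[...,1]<.15)
for lo,hi in((.047,.064),(.064,.085),(.085,.13)):
    w=W[M&(W[...,2]>lo)&(W[...,2]<hi)]; print(lo,len(w),w.mean(0).round(3), cv2.minAreaRect((w[:,:2]*1000).astype(np.float32)))
E
```

```text
[ 0.4902 -0.3451  0.289 ] [ 0.297  0.639 -0.297  0.645] [-0.09  0.3   0.8   1.49 -0.21  1.44  1.41]
[[0.445, -0.39, 0.01], [0.488, -0.361, 0.092], [0.534, -0.3, 0.146]] ((490.4079284667969, -343.24407958984375), 50.67889404296875)
0.59 [[0.448, -0.384, 0.083], [0.488, -0.336, 0.091], [0.536, -0.296, 0.144]] ((492.4899597167969, -340.788330078125), 49.76743698120117)
0.047 3120 [ 0.57  -0.029  0.057] ((543.0018920898438, -36.878936767578125), (229.42520141601562, 202.23956298828125), 14.026732444763184)
0.064 360 [ 0.558 -0.036  0.067] ((547.9971923828125, -36.835853576660156), (209.45391845703125, 195.12225341796875), 15.617888450622559)
0.085 70 [ 0.476 -0.082  0.114] ((477.994873046875, -82.22160339355469), (27.50944709777832, 24.029823303222656), 65.85077667236328)
```

The drum stands on the mat, with its centre at (0.490, -0.343). Next I'll go over the base for a close look at the pins.

>>> step_arm:
  increments:
    - [0.0854,0.0075,0.026,0.004,-0.037]
    - [0.0854,0.0075,0.026,0.004,-0.037]
    - [0.0854,0.0075,0.026,0.004,-0.037]
    - [0.0854,0.0075,0.026,0.004,-0.037]
    - [0.0854,0.0075,0.026,0.004,-0.037]
    - [0.0854,0.0075,0.026,0.004,-0.037]
    - [0.0854,0.0075,0.026,0.004,-0.037]
    - [0.0854,0.0075,0.026,0.004,-0.037]
    - [0.0854,0.0075,0.026,0.004,-0.037]
    - [0.0854,0.0075,0.026,0.004,-0.037]
    - [0.0854,0.0075,0.026,0.004,-0.037]
    - [0.0854,0.0075,0.026,0.004,-0.037]

```text
clock: 13.12
position: [0.5785, -0.0298, 0.3293]
ee_rot: [0.431, 0.561, -0.432, 0.56]
ft_force: [-0.3, -0.3, 0.9]
grip_width: 1.0
```

>>> step_arm:
  increments:
    - [0.0854,0,0,0,0]
    - [0.0854,0,0,0,0]

```text
clock: 13.28
position: [0.5787, -0.0293, 0.3289]
ee_rot: [0.429, 0.562, -0.43, 0.561]
ft_force: [0.0, -0.6, -0.3]
grip_width: 0.997
```

```bash
python3 - <<'E'
from h import *
o=monitor.get_obs(); print(o["position"].round(4),o["ee_rot"].round(3))
p=camera("wrist"); W=cloud(p); save(p,"w4")
M=(W[...,0]>.43)&(W[...,0]<.72)&(W[...,1]>-.2)&(W[...,1]<.15)
m=(M&(W[...,2]>.062)&(W[...,2]<.085)).astype(np.uint8)
n,L,s,c=cv2.connectedComponentsWithStats(m)
for i in range(1,n):
    if s[i,4]>15: w=W[L==i]; print(s[i,4],c[i].round(),w.mean(0).round(4),w.max(0).round(3))
w=W[M&(W[...,2]>.047)&(W[...,2]<.06)]; w=w[(w[:,0]-.58)*.969+(w[:,1]+.03)*.247>-.07]
print(cv2.minAreaRect((w[:,:2]*1000).astype(np.float32)))
E
```

```text
[ 0.5787 -0.0293  0.3289] [ 0.429  0.562 -0.43   0.561]
66 [328. 130.] [0.5614 0.0487 0.0728] [0.566 0.053 0.078]
363 [229. 199.] [ 0.4707 -0.0551  0.0671] [ 0.485 -0.042  0.085]
60 [327. 259.] [ 0.5986 -0.0946  0.0712] [ 0.603 -0.091  0.077]
((581.799560546875, -23.124717712402344), (147.09457397460938, 200.83824157714844), 14.392847061157227)
```

View pics/w4.png

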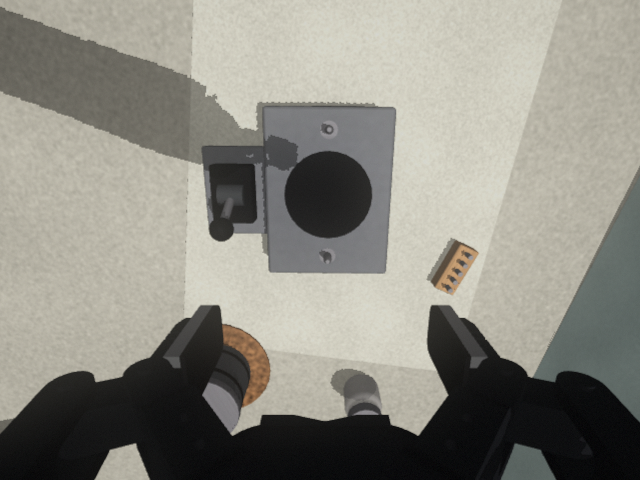

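The wrist view shows both pins, at pixels (328,130) and (327,259). They measure 148 mm apart, with their midpoint at (0.580, -0.023) and yaw 0.254. I'll view the cover from the same relative pose so the camera bias cancels.

>>> step_arm:
  increments:
    - [0.0854,-0.0086,0.0293,-0.004,0.01]
    - [0.0854,-0.0086,0.0293,-0.004,0.01]
    - [0.0854,-0.0086,0.0293,-0.004,0.01]
    - [0.0854,-0.0086,0.0293,-0.004,0.01]
    - [0.0854,-0.0086,0.0293,-0.004,0.01]
    - [0.0854,-0.0086,0.0293,-0.004,0.01]
    - [0.0854,-0.0086,0.0293,-0.004,0.01]
    - [0.0854,-0.0086,0.0293,-0.004,0.01]
    - [0.0854,-0.0086,0.0293,-0.004,0.01]
    - [0.0854,-0.0086,0.0293,-0.004,0.01]
    - [0.0854,-0.0086,0.0293,-0.004,0.01]
    - [0.0854,-0.0086,0.0293,-0.004,0.0]

```text
clock: 14.33
position: [0.4755, 0.3199, 0.2816]
ee_rot: [0.399, 0.583, -0.4, 0.583]
ft_force: [0.7, 0.7, 0.5]
grip_width: 0.998
```

>>> step_arm:
  increments:
    - [0.0854,0,0,0,0]
    - [0.0854,0,0,0,0]

```text
clock: 14.5
position: [0.475, 0.3206, 0.2812]
ee_rot: [0.398, 0.584, -0.399, 0.584]
ft_force: [-0.4, -1.2, 0.5]
grip_width: 0.996
```

```bash
python3 - <<'E'
from h import *
o=monitor.get_obs(); print(o["position"].round(4),o["ee_rot"].round(3))
p=camera("wrist"); W=cloud(p); save(p,"w5")
for d in regions_of(p,"cover")[:2]:
    w=W[d["region"]]; w=w[~np.isnan(w[:,0])]; b=w[w[:,2]<.02]; h=w[w[:,2]>.04]
    print(d["p"],d["centre"],cv2.minAreaRect((b[:,:2]*1000).astype(np.float32)),h.mean(0).round(4),cv2.minAreaRect((h[:,:2]*1000).astype(np.float32)),h[:,2].max())
    m=d["region"].astype(np.uint8); hull=np.zeros_like(m); cs,_=cv2.findContours(m,0,1); cv2.fillConvexPoly(hull,cv2.convexHull(np.vstack(cs)),1)
    g=cv2.cvtColor(p["color"],cv2.COLOR_RGB2GRAY)
    low=((W[...,2]<.0035)&(cv2.erode(hull,np.ones((5,5)))>0)).astype(np.uint8)
    n,L,s,c=cv2.connectedComponentsWithStats(low)
    for i in range(1,n):
        if s[i,4]>8: print("low",s[i],c[i].round(1),W[L==i].mean(0).round(4))
E
```

```text
[0.475  0.3206 0.2812] [ 0.398  0.584 -0.399  0.584]
0.83 [110.1, 75.9] ((180.74639892578125, 299.354736328125), (161.06979370117188, 263.0885925292969), 5.27072286605835) [0.1824 0.305  0.0628] ((179.36618041992188, 301.1871643066406), (18.22088623046875, 121.1791763305664), 4.845360279083252) 0.06967125296288562
low [ 71  12  17  19 235] [79.3 21.1] [ 0.1662  0.402  -0.0007]
low [151  92   2  11  11] [151.4  97. ] [0.2549 0.3568 0.0021]
low [148 104   3  15  16] [149.3 111.4] [0.2563 0.3413 0.0024]
low [146 121   3  15  17] [147.2 128.2] [0.2579 0.3227 0.002 ]
low [139 138   8  49  65] [143.  160.5] [0.2614 0.2855 0.0021]
low [138 188   2   8  10] [138.6 191.5] [0.2648 0.2482 0.0026]
low [ 59 199  14  15 150] [ 65.8 205.6] [ 0.1845  0.1978 -0.0006]
0.77 [185.3, 329.5] ((476.162109375, 326.21630859375), (122.38339233398438, 192.392822265625), 20.826976776123047) [0.4742 0.329  0.0494] ((475.1517028808594, 327.30242919921875), (11.057087898254395, 89.96087646484375), 21.21006202697754) 0.051753392159287426
low [319 122  16  13 123] [327.  127.9] [ 0.4477  0.3973 -0.0007]
low [292 208   6   4   9] [294.9 209.8] [0.446  0.2954 0.0032]
low [321 249  12  11  83] [326.2 253.7] [ 5.022e-01  2.559e-01 -1.000e-04]
```

View pics/w5.png

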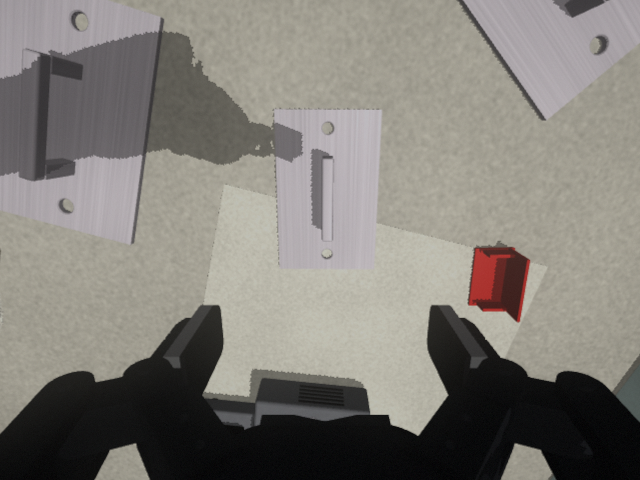

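The wrist view shows the cover squarely ahead, with its holes at (327,128) and (326,254), 151 mm apart, which matches. The cover centre is about (0.4755, 0.326) at yaw 0.367. The grip turn is right, so I'll go down and close.

>>> step_arm:
  increments:
    - [0.0854,0,0.003,-0.035,-0.005]
    - [0.0854,0,0.003,-0.035,0]
    - [0.0854,0,0,-0.035,0]
    - [0.0854,0,0,-0.035,0]
    - [0.0854,0,0,-0.035,0]
    - [0.0854,0,0,-0.03,0]
    - [0.0854,0,0,-0.025,0]
    - [0.0854,0,0,-0.015,0]
    - [0.0854,0,0,-0.01,0]
    - [0.0854,0,0,0,0]
    - [0.03,0,0,0,0]
    - [0.02,0,0,0,0]
  force: 80

```text
clock: 15.6
position: [0.4766, 0.3264, 0.0288]
ee_rot: [0.402, 0.582, -0.4, 0.583]
ft_force: [0.9, 0.5, 0.5]
grip_width: 0.749
```

>>> step_arm:
  increments:
    - [0.015,0,0,0,0]
    - [0.0,0,0,0,0]
    - [0.0,0,0,0,0]
    - [0.0,0,0,0,0]
    - [0.0,0,0,0,0]
    - [0.0,0,0,0,0]

```text
clock: 16.1
position: [0.4757, 0.3266, 0.028]
ee_rot: [0.401, 0.583, -0.4, 0.583]
ft_force: [-1.6, -0.2, 6.7]
grip_width: 0.12
```

>>> step_arm:
  increments:
    - [0,0,0,0.006,0]
    - [0,0,0,0.014,0]
    - [0,0,0,0.025,0]
    - [0,0,0,0.025,0]
    - [0,0,0,0.025,0]
    - [0,0,0,0.02,0]
    - [0,0,0,0.015,0]
    - [0,0,0,0.005,0]
    - [0,0,0,0,0]

```text
clock: 16.85
position: [0.4759, 0.3266, 0.1634]
ee_rot: [0.401, 0.583, -0.4, 0.583]
ft_force: [0.2, 0.2, -3.4]
grip_width: 0.122
```

```bash
python3 - <<'E'
from h import *
o=monitor.get_obs(); print(o["position"].round(4),o["ee_rot"].round(3),o["ft_force"].round(1),o["grip_width"].round(3))
p=camera("wrist"); W=cloud(p)
T=o["position"]
# plate: points below TCP about .02
m=(abs(W[...,2]-(T[2]-.022))<.012)
n,L,s,c=cv2.connectedComponentsWithStats(m.astype(np.uint8)); i=1+np.argmax(s[1:,4]); w=W[L==i]
print(s[i],w.mean(0).round(4),cv2.minAreaRect((w[:,:2]*1000).astype(np.float32)))
A=np.c_[w[:,:2]-T[:2],np.ones(len(w))]; print("plane",np.linalg.lstsq(A,w[:,2],rcond=None)[0].round(4))
k=np.zeros_like(L,np.uint8); k[L==i]=1; cs,_=cv2.findContours(k,cv2.RETR_CCOMP,cv2.CHAIN_APPROX_NONE)
for q in cs:
    if 15<cv2.contourArea(q)<2000:
        (x,y),_=cv2.minEnclosingCircle(q); pz=np.array([W[r,cc] for cc,r in q[:,0]]); print("hole",round(x),round(y),np.nanmean(pz,0).round(4),cv2.contourArea(q))
save(p,"w6")
E
```

```text
Traceback (most recent call last):
AttributeError: 'float' object has no attribute 'round'
```

```bash
cat > m.py <<'E'
from h import *
import sys
o=monitor.get_obs(); print(o["position"].round(4),o["ee_rot"].round(3),o["ft_force"].round(1))
p=camera("wrist"); W=cloud(p); T=o["position"]
m=(abs(W[...,2]-(T[2]-.022))<.012)
n,L,s,c=cv2.connectedComponentsWithStats(m.astype(np.uint8)); i=1+np.argmax(s[1:,4]); w=W[L==i]
print(s[i],w.mean(0).round(4),cv2.minAreaRect((w[:,:2]*1000).astype(np.float32)))
A=np.c_[w[:,:2]-T[:2],np.ones(len(w))]; print("plane",np.linalg.lstsq(A,w[:,2],rcond=None)[0].round(4))
k=np.zeros_like(L,np.uint8); k[L==i]=1; cs,_=cv2.findContours(k,cv2.RETR_CCOMP,cv2.CHAIN_APPROX_NONE)
for q in cs:
    if 15<cv2.contourArea(q)<2000:
        (x,y),_=cv2.minEnclosingCircle(q); pz=np.array([W[r,cc] for cc,r in q[:,0]]); print("hole",round(x),round(y),np.nanmean(pz,0).round(4),cv2.contourArea(q))
save(p,sys.argv[1])
E
python3 m.py w6
```

```text
[0.4759 0.3266 0.1634] [ 0.401  0.583 -0.4    0.583] [ 0.2  0.2 -3.4]
[  185    86   279   267 56820] [0.4603 0.3678 0.1399] ((465.65753173828125, 353.7977294921875), (121.06619262695312, 133.70684814453125), 20.980112075805664)
plane [0.0009 0.0013 0.1399]
hole 324 134 [0.449  0.3976 0.1376] 679.0
```

View pics/w6.png

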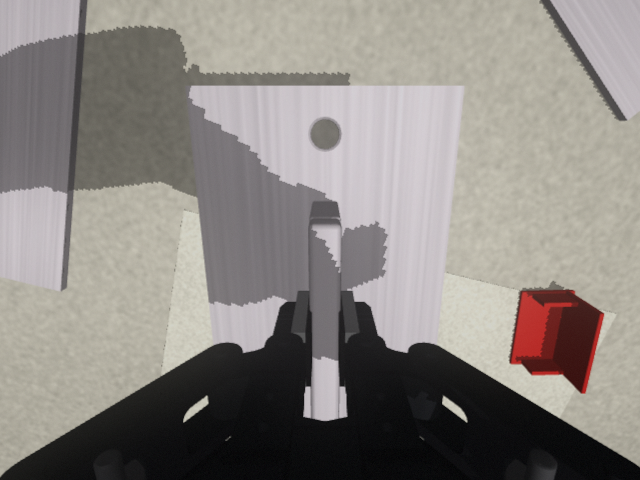

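The cover hangs level, with the visible hole at (324,134) and its centre at the TCP to within 1 mm. I'll carry it over the base and turn it by -0.113.

>>> step_arm:
  increments:
    - [0,0.005,-0.016,0,-0.01]
    - [0,0.0085,-0.028,0,-0.01]
    - [0,0.0095,-0.032,0,-0.01]
    - [0,0.0095,-0.032,0,-0.01]
    - [0,0.0095,-0.032,0,-0.01]
    - [0,0.0095,-0.032,0,-0.01]
    - [0,0.0095,-0.032,0,-0.01]
    - [0,0.0095,-0.032,0,-0.01]
    - [0,0.0095,-0.032,0,-0.01]
    - [0,0.0095,-0.032,0,-0.01]
    - [0,0.0085,-0.028,0,-0.01]
    - [0,0.0065,-0.022,0,-0.003]

```text
clock: 17.9
position: [0.5793, -0.0272, 0.1609]
ee_rot: [0.433, 0.559, -0.435, 0.558]
ft_force: [0.4, -0.4, -2.3]
grip_width: 0.123
```

>>> step_arm:
  increments:
    - [0,0,0,-0.01,0]
    - [0,0,0,-0.018,0]
    - [0,0,0,-0.01,0]
    - [0,0,0,0,0]
    - [0,0,0,0,0]

```text
clock: 18.32
position: [0.5792, -0.0235, 0.1233]
ee_rot: [0.432, 0.56, -0.433, 0.559]
ft_force: [0.6, 0.1, -3.1]
grip_width: 0.125
```

```bash
python3 m.py w7
```

```text
[ 0.5792 -0.0235  0.1233] [ 0.432  0.56  -0.433  0.559] [ 0.6  0.1 -3.1]
[  185    86   279   267 56847] [0.5682 0.0193 0.0999] ((572.0106811523438, 4.908317565917969), (120.91487884521484, 133.382080078125), 14.485733985900879)
plane [-0.0024 -0.0002  0.0999]
hole 324 134 [0.5602 0.0502 0.0978] 681.5
```

View pics/w7.png

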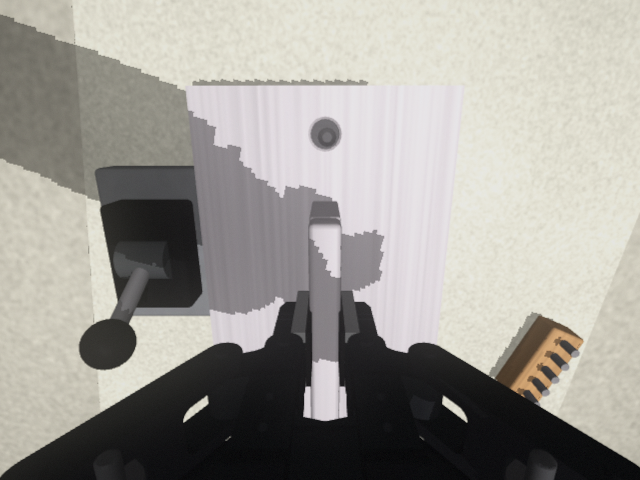

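The pin shows inside the hole at about (326,137). I'll measure it relative to the hole from the depth.

```bash
python3 - <<'E'
from h import *
p=camera("wrist"); W=cloud(p); T=np.array(p["cam_to_world"])
m=np.zeros((480,640),bool); r,c=np.mgrid[0:480,0:640]; m=(np.hypot(c-324.5,r-134)<14)
z=W[...,2]; print(np.percentile(z[m],[2,25,50,75,98]).round(4), T[:3,3].round(4))
w=W[m&(z>.07)&(z<.082)]; print("pintip",len(w),w.mean(0).round(4))
g=cv2.cvtColor(p["color"],cv2.COLOR_RGB2GRAY); cv2.imwrite("pics/c7.png",cv2.resize(p["color"][110:160,300:350,::-1],(500,500),interpolation=cv2.INTER_NEAREST))
E
```

```text
[nan nan nan nan nan] [0.5611 0.0508 0.2654]
pintip 224 [0.5617 0.0489 0.0736]
```

View pics/c7.png

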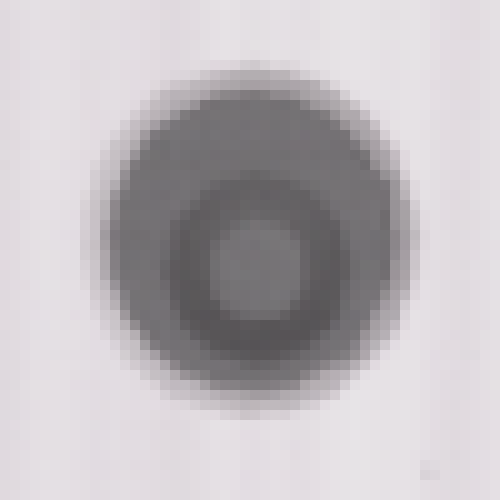

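The hole and the pin tip are within about 1.2 mm of each other. I'll shift slightly toward the base's -y and lower it.

>>> step_arm:
  increments:
    - [0,0.0005,-0.0012,-0.008,0]
    - [0,0,0,-0.008,0]
    - [0,0,0,-0.005,0]
    - [0,0,0,-0.004,0]
    - [0,0,0,-0.003,0]
    - [0,0,0,0,0]

```text
clock: 18.92
position: [0.5801, -0.0248, 0.0956]
ee_rot: [0.433, 0.559, -0.433, 0.559]
ft_force: [-0.5, 0.0, -2.9]
grip_width: 0.121
```

>>> step_arm:
  increments:
    - [0,0,0,-0.003,0]
    - [0,0,0,-0.003,0]
    - [0,0,0,-0.003,0]
    - [0,0,0,-0.001,0]
    - [0,0,0,-0.001,0]
    - [0,0,0,0,0]
    - [0,0,0,0,0]

```text
clock: 19.5
position: [0.5806, -0.0248, 0.0854]
ee_rot: [0.433, 0.559, -0.433, 0.559]
ft_force: [0.4, 0.4, -2.8]
grip_width: 0.126
```

>>> step_arm:
  increments:
    - [0,0,0,-0.001,0]
    - [0,0,0,-0.001,0]
    - [0,0,0,-0.001,0]
    - [0,0,0,0,0]

```text
clock: 19.83
position: [0.5806, -0.0248, 0.083]
ee_rot: [0.433, 0.559, -0.433, 0.559]
ft_force: [-3.3, -0.7, 5.2]
grip_width: 0.121
```

Seated at the expected height (TCP z 0.083) with contact force. I'll release and retreat.

>>> step_arm:
  increments:
    - [0.02,0,0,0,0]
    - [0.04,0,0,0,0]
    - [0.06,0,0,0,0]
    - [0.0854,0,0,0,0]
    - [0.0854,0,0,0,0]
    - [0.0854,0,0,0,0]
    - [0.0854,0,0,0.02,0]
    - [0.0854,0,0,0.035,0]
    - [0.0854,0,0,0.035,0]
    - [0.0854,0,0,0.035,0]
    - [0.0854,0,0,0.035,0]
    - [0.0854,0,0,0.035,0]

```text
clock: 20.83
position: [0.5802, -0.025, 0.2792]
ee_rot: [0.433, 0.559, -0.433, 0.559]
ft_force: [0.7, 0.2, -0.2]
grip_width: 1.0
```

>>> step_arm:
  increments:
    - [0.0854,0,0,0.035,0]
    - [0.0854,0,0.0,0.015,0]
    - [0.0854,0,0,0,0]
    - [0.0854,0,0,0,0]
    - [0.0854,0,0,0,0]

```text
clock: 21.25
position: [0.5801, -0.0247, 0.3261]
ee_rot: [0.433, 0.559, -0.433, 0.559]
ft_force: [-0.7, -0.0, -0.4]
grip_width: 1.0
```

```bash
python3 - <<'E'
from h import *
o=monitor.get_obs(); print(o["position"].round(4),o["ft_force"].round(1))
p=camera("wrist"); W=cloud(p); s=camera("side")
cv2.imwrite("pics/f.png",np.hstack([p["color"][:,:,::-1],s["color"][:,:,::-1]])[::2,::2] if 0 else np.hstack([cv2.resize(p["color"],(400,300)),cv2.resize(s["color"][200:480,240:520],(300,300))])[:,:,::-1])
for q in("cover","switch_tip"):
  for d in regions_of(p,q)[:1]:
    w=W[d["region"]]; w=w[~np.isnan(w[:,0])]; b=w[(w[:,2]>.055)&(w[:,2]<.067)]
    if q=="cover":
        A=np.c_[b[:,:2]-b[:,:2].mean(0),np.ones(len(b))]; print(d["p"],np.linalg.lstsq(A,b[:,2],rcond=None)[0].round(4),cv2.minAreaRect((b[:,:2]*1000).astype(np.float32)))
    else: print(w[w[:,2]>.09].mean(0).round(3))
V=cloud(s)
for q in("drum","jar","bitblock","toolrest"):
  for d in regions_of(s,q)[:1]:
    w=V[d["region"]]; w=w[~np.isnan(w[:,0])]; print(q,round(d["p"],2),np.percentile(w,[2,50,98],axis=0).round(3).tolist())
E
```

```text
[ 0.5801 -0.0247  0.3261] [-0.7 -0.  -0.4]
0.69 [0.0001 0.0007 0.0596] ((580.4088134765625, -23.8980712890625), (121.05876922607422, 191.35476684570312), 14.208608627319336)
[ 0.478 -0.077  0.111]
drum 0.77 [[0.444, -0.39, 0.005], [0.488, -0.361, 0.092], [0.535, -0.298, 0.146]]
jar 0.93 [[0.685, -0.346, 0.001], [0.707, -0.331, 0.065], [0.735, -0.294, 0.078]]
bitblock 0.82 [[0.758, -0.12, 0.003], [0.772, -0.093, 0.022], [0.79, -0.05, 0.038]]
toolrest 0.71 [[0.68, 0.263, 0.001], [0.713, 0.303, 0.009], [0.739, 0.339, 0.047]]
```

View pics/f.png

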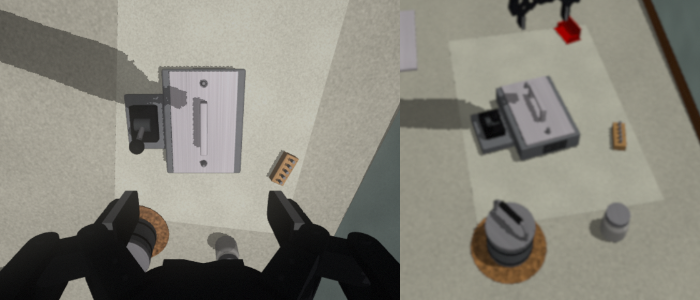

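The cover lies flat on the base with both pins through its holes, at pixels (203,83) and (203,163). The drum stands on the mat and the lever is off. I'll hand in.

```bash
python3 -c "
from workcell import ticket
print(ticket.hand_in())"
```

```text
the job is handed in; nothing more can be done
None
```

The job is done and handed in at about 21 s of the 72 s allowed; the hand-in reports no verdict.

I pushed the lever to its stop, moved the drum to the mat by its handle, and lowered the 120 x 190 mm cover over the pins. I then raised the open gripper well clear of everything.

Last checks:
- **Lever:** the tip is on the off side, within a few mm of where it should be at full travel.
- **Drum:** it stands upright and released. Its centre is about (0.490, -0.343), within 2 mm of the mat's.
- **Cover:** it lies flat, with a plane slope under 0.001. Its top is at 0.060 m, against 0.061 m for flush. Its centre is within 1 mm of the pin midpoint, and it is aligned within 0.01 rad with both pins through the holes.
- **Jar, bit block and tool rest:** they are where they were, within about 5 mm, which is measurement noise.

One lever check during the push failed because the arm hid the tip, so I confirmed the lever from pictures afterwards. The early top-camera estimate of the base centre was about 3–4 mm off the wrist camera's. I used the wrist values, and the fit bore them out.

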